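# Grade a vibration-isolator strut on the squeeze gauge and stand it in the matching bin

### The job

Lay the yellow isolator strut on the white bed of the squeeze gauge and push the gauge's slide fully home against its stop, so that the strut is squeezed and the peak pointer shows whether it is a soft one (blue part of the dial) or a firm one (red part). Let the slide spring back, then stand the strut upright, black nose up, gently on the floor of the bin of the colour the pointer shows, and let go. Do not push the gauge's load plate with the gripper, and leave the screwdriver, tape roll, wrench and cup alone.

Things in the scene. Friction and masses are not known exactly. Their poses are not given: they have to be found in the camera images.
- strut: Isolator strut, 120 mm long, 0.2 kg, of soft or firm grade (looks the same, drawn afresh each time): rigid yellow square sleeve 40 x 40 x 85 mm, to be held, with a flat foot, and a springy black nose at the other end. Origin: mid-length on the centre line; x axis from foot (-60 mm) to nose tip (+60), sleeve from -60 to +25. Starts lying on a sleeve side, origin 20 mm up. Black band near the foot.
- strut_nose (a point): Centre of the tip of the strut's black rubber nose, 35 mm across, standing 35 mm out of the sleeve. It can be pressed in up to 17 mm along the strut; at the gauge's depth (about 11 mm) it resists with 4 to 6 N if soft, 9 to 13 N if firm. Not for gripping.
- gauge: Squeeze gauge, fixed: dark base plate 110 mm wide, 12 mm thick, from x = -165 to +210 mm. Origin under the middle of the white bed, at bench height; x axis = squeeze direction, from the slide to the load plate; z up. Black dial box x = 91 to 209, 110 mm wide, with the round white dial on top at z = 42 mm. Nothing beside the bed rises above z = 12 mm.
- bed (a point): Middle of the top of the gauge's white bed, z = 15 mm; the bed is 50 mm wide, flat, open at the sides. It runs from the slide's jaw (75 mm before this point, slide open) to the load plate (75 mm after): 150 mm of room for the strut, lying along the gauge's x axis, nose towards the load plate or the slide, either will do.
- slide (a joint): Travel of the gauge's slide towards the load plate, m: 0 open, 0.043 fully home against its stop. A light spring (2.5 to 4 N) brings it back when let go. Pushing it home with a strut in place takes 7 to 20 N at the post.
- slide_post (a point): Middle of the outer face of the slide's upright black post, to be pushed along the gauge's +x; at gauge x = -115 mm when open, z = 60 mm. Post 50 mm wide (y), 14 mm thick (from this face towards the bed), from z = 27 to 81 mm. The slide's jaw face is 40 mm ahead of this point; jaw 56 mm wide, top at z = 52 mm.
- plate: Steel load plate of the gauge, 56 mm wide, top at gauge z = 42 mm; origin on its face, at bench height. It gives only 1 to 3 mm under load and drives the pointer; the gripper must not push it.
- needle (a joint): Angle of the black peak pointer on the dial, rad, clockwise from above; 0 points along the gauge's +y (no load). Friction holds it at the highest load seen. Blue sector (soft) from 0.15 to 0.75, red sector (firm) above 0.75.
- bin_blue: Blue open bin for soft struts, fixed, 110 x 110 mm outside, 45 mm high, walls and floor 5 mm. Origin: centre of its underside; sides along its x and y. The two bins may change places.
- bin_red: Red open bin for firm struts, same size and frame as the blue one.
- screwdriver: Bystander: screwdriver, 130 mm, lying between the strut and the bins.
- tape: Bystander: roll of blue tape lying flat, 100 mm across, 24 mm high.
- wrench: Bystander: wrench, 160 mm, lying flat.
- cup: Bystander: steel cup, 70 mm across and 70 mm tall.
There are look-alikes about, which are no part of the job. There is more than one size of the strut; the one meant has the size given above.

How it is judged:
On the way:
1. the slide is fully home (within 3 mm), the strut lying on the bed between slide and load plate (within 20 mm of its middle line), the pointer in a coloured sector (value of joint slide above 0.04 m and y of strut in the frame of gauge between -0.02 and 0.02 m and x of strut in the frame of gauge between -0.04 and 0.04 m and z of strut in the frame of gauge below 0.045 m and value of joint needle above 0.15 rad), for 0.2 s.
At the end, for the whole second after the job is handed in: The strut stands upright on its foot, nose up (within 0.12 rad), at rest and released, on the floor of the blue bin if the peak pointer stands in the blue sector (0.15 to 0.75 rad) or of the red bin if it stands in the red sector (above 0.75 rad); the slide has sprung back (within 10 mm of open) (angle between strut's own x axis and vertical below 0.12 rad and linear speed of strut below 0.02 m/s and contact force between strut and the fingers below 0.1 N and value of joint slide below 0.01 m and ((value of joint needle between 0.15 and 0.75 rad and x of strut in the frame of bin_blue between -0.036 and 0.036 m and y of strut in the frame of bin_blue between -0.036 and 0.036 m and z of strut in the frame of bin_blue between 0.058 and 0.072 m) or (value of joint needle above 0.75 rad and x of strut in the frame of bin_red between -0.036 and 0.036 m and y of strut in the frame of bin_red between -0.036 and 0.036 m and z of strut in the frame of bin_red between 0.058 and 0.072 m))); the robot touches nothing.
It fails at once if the gripper pushes the load plate (over 2 N) (contact force between plate and the fingers above 2 N or contact force between plate and the arm above 2 N).
It fails at once if the strut is dropped (not held and faster than 0.5 m/s, a fall of over 13 mm) (linear speed of strut above 0.5 m/s and contact force between strut and the fingers below 0.1 N).
It fails at once if a bystander is moved by more than 40 mm (distance of any of screwdriver, tape, wrench, cup from where it was at the start of the episode above 0.04 m).
It also fails if it takes over 72 s, if anything falls off the work surface, if the arm or the gripper's body presses on something with over 40 N, if the wrist force passes 120 N, or if a joint passes its speed limit or range.

### The arm

A 7-joint arm with a two-finger parallel gripper is mounted at the origin on the work surface. World frame = base frame: x ahead of the robot, y to its left, z up, the work surface at z = 0. Lengths are in m, angles in rad, forces in N, time in s.
With the tool pointing down it reaches from about 0.425 to 0.875 m from the base axis. Payload 4.7 kg.
Tool frame: the origin (TCP) lies on the mounting face of the last link; the fingertips stand 182 mm ahead of it and the grasp point (between the pads) lies 164 mm ahead of it (ctrl.finger_overhang is the distance from the TCP to the fingertips, in m); z points along the fingers, y is the line along which they close (so a half turn about z gives the same grasp; the last joint's range is limited). The gripper opens to 87 mm and grips with 3 to 60 N. Pads are 19 mm wide; open, the fingers measure 117 mm over their backs; the gripper's body (75 mm by 190 mm) begins 51 mm behind the grasp point.
Start: joints at [-1.216, 0.321, -0.07, 1.45, 0.023, 1.371, -0.057], TCP at [0.217, 0.613, 0.405] pointing down, gripper open.
Joint ranges: [-2.86, 2.86], [-0.3, 2.09], [-1.38, 1.24], [0.06, 2.45], [-1.56, 4.7], [0.09, 2.05], [-2.69, 2.69]. Speed limits (rad/s): [2.57, 2.57, 3.14, 3.14, 3.14, 3.14, 3.14].

### API

Orientations are given as a rotation vector (axis times angle).
In Python, from bench import ctrl gives the robot as it stands.
- The arm moves only by the shell command python3 -m jog 'ROWS' [FORCE]. ROWS is a JSON object of lists of equal length, an entry for each row: "translation": the shift along the tool's x, y, z as a fraction of full scale, a list of three; "yaw": the turn about the tool's z as a fraction of full scale; "jaw": the closure, from 0 (fully open) to 1 (shut). In form: {"translation": [[dx, dy, dz], ...], "yaw": [yaw, ...], "jaw": [jaw, ...]}. A call has 1 to 8 rows; each row is the pose to reach, as a shift and turn from the pose commanded when the call began, along the tool's axes at that moment, turning the shorter way round; what a row does not reach only later rows make up. Full scale, the value 1, is 0.2 m for a shift and 180 degrees for a turn. A row lasts 1/8 s, in which the tool goes at most 62.5 mm and 10.7 degrees, less where a joint would pass 70% of its speed; a pose out of reach is approached as far as the arm can. A call with a number of a shift or a turn outside -1 to 1 is refused whole. A call with a gripper value outside its range is refused whole. The fingers move at their own pace and stop on an object; FORCE is the grip in N (left out, the last holds). Time passes only in rows, so rows that repeat a pose let the fingers close. It gives the time, the measured TCP pose, the force, the opening and the grip force at its end, in the units of the state.
- ctrl.get_state(): the state, without advancing time (a new reading comes with each control period).
- ctrl.get_image(name): name is "scene" or "top" or "wrist"; returns a dict with "pixels" (384x512x3 uint8, blue, green, red), "fx", "fy", "cx", "cy" (pixels), "R" (3x3) and "t" (3): a world point X has camera coordinates R X + t; the wrist camera has in their place "mount" (4x4, takes a point from camera to tool coordinates, whose origin is the TCP and whose axes are the flange's). Camera axes: x right, y down, z forward; pixel columns grow to the right and rows downward; lengths in m; the calibration is good to about 2 mm. A picture is of the moment at which its call begins: read the wrist's pose just before it. There is no depth.
- ctrl.close_job(): hands the job in; it is judged then, once.
Trained networks look in a picture, given as the dict that the camera call returned (one of the last four; its "shot" number tells which), for a name from the list of things; names that differ only in an ending like _2 or _b are one class to them, and where a whole thing is asked for, a point or a joint stands for the part that bears it (a point fixed in the world has none). Each returns a list of dicts, best first, with "p" (0 to 1); they miss things now and then, are a little off and sometimes report something else, mostly with a low value. They report only what shows in the picture. A call takes as long as a camera call. They do not tell look-alikes from the thing itself.
- ctrl.silhouettes(label, picture): "region" (384x512 bool, what is visible of it) and "at" ([column, row] in pixels, amid what is visible of it).
The state is a dict: "time": time; "joint_positions": joint angles; "qd": joint speeds; "joint_torque": joint torques, N m; "position": TCP position; "tool_rot": TCP orientation; "ft_force": force on the tool from outside, world axes, zero at the start; "torque": the same for the moment, N m; "grip_width": opening from 0.0 (shut) to 1.0 (fully open); "grip_force": force on a finger pad.
Only numpy, scipy, OpenCV 4.12 (cv2) and the standard library are available. Lean on these libraries where they do the work, as an engineer would, in place of code of your own. Each camera call takes 0.05 s, during which the arm holds its last target. There are 200 camera calls.

## Working session

There is one attempt and no reset: what is moved stays moved. The work goes in short steps, Python scripts to look and compute and a shell command to move; the robot and the scene stay as the last step left them, time stands still between calls to the robot, and variables do not carry over. Pictures are saved under pics/ and viewed, at most 13 in all, crops included, and the job is handed in when it is done.

```bash
ls; mkdir -p pics
cat > h.py <<'E'
import numpy as np, cv2
from bench import ctrl
from scipy.spatial.transform import Rotation as Rn
def cam(im, s=None):
    K=np.array([[im["fx"],0,im["cx"]],[0,im["fy"],im["cy"]],[0,0,1]])
    if "mount" in im:
        M=np.array(im["mount"]); T=np.eye(4); T[:3,:3]=Rn.from_rotvec(s["tool_rot"]).as_matrix(); T[:3,3]=s["position"]
        W=np.linalg.inv(T@M); return K,W[:3,:3],W[:3,3]
    return K,np.array(im["R"]),np.array(im["t"])
def px2w(im,uv,z,s=None):
    K,R,t=cam(im,s); uv=np.atleast_2d(np.array(uv,float))
    d=(np.linalg.inv(K)@np.c_[uv,np.ones(len(uv))].T).T@R; c=-R.T@t
    return c+d*((z-c[2])/d[:,2])[:,None]
def w2px(im,X,s=None):
    K,R,t=cam(im,s); p=(K@(R@np.atleast_2d(X).T+t[:,None])).T; return p[:,:2]/p[:,2:]
E
python3 - <<'E'
from h import *
a=ctrl.get_image("top");b=ctrl.get_image("scene")
cv2.imwrite("pics/top.png",cv2.resize(a["pixels"],(800,600)));cv2.imwrite("pics/scene.png",cv2.resize(b["pixels"],(800,600)))
for im in(a,b):
    print("cam",-np.array(im["R"]).T@np.array(im["t"]))
    for n in["strut","gauge","slide_post","plate","needle","bin_blue","bin_red","strut_nose","screwdriver","tape","wrench","cup"]:
        for r in ctrl.silhouettes(n,im):
            if r["p"]<.3: continue
            m=r["region"].astype(np.uint8)
            pts=cv2.findNonZero(m)
            (c,sz,an)=cv2.minAreaRect(pts)
            print(n,round(r["p"],2),np.round(r["at"]),m.sum(),np.round(px2w(im,r["at"],0.02)[0,:2],3),"rect",np.round(px2w(im,cv2.boxPoints((c,sz,an)),0.02)[:,:2],3).tolist())
s=ctrl.get_state();print(s)
E
```

```text
pics
cam [0.30743819 0.04600655 1.0731364 ]
strut 0.64 [375. 261.] 1169 [ 0.257 -0.295] rect [[0.245, -0.214], [0.299, -0.228], [0.261, -0.398], [0.207, -0.383]]
strut 0.63 [347. 204.] 684 [ 0.417 -0.225] rect [[0.393, -0.164], [0.482, -0.257], [0.449, -0.288], [0.361, -0.195]]
gauge 0.69 [260. 116.] 4976 [0.671 0.018] rect [[0.726, 0.206], [0.73, -0.174], [0.606, -0.172], [0.603, 0.202]]
slide_post 0.86 [308. 117.] 397 [ 0.669 -0.121] rect [[0.714, -0.087], [0.714, -0.136], [0.639, -0.134], [0.639, -0.085]]
plate 0.57 [241. 113.] 91 [0.68  0.073] rect [[0.639, 0.079], [0.699, 0.079], [0.699, 0.062], [0.639, 0.062]]
needle 0.65 [241. 109.] 13 [0.692 0.073] rect [[0.696, 0.074], [0.696, 0.071], [0.675, 0.071], [0.675, 0.074]]
needle 0.45 [305. 116.] 381 [ 0.671 -0.112] rect [[0.714, -0.087], [0.714, -0.136], [0.639, -0.134], [0.639, -0.085]]
bin_blue 0.9 [167. 194.] 1752 [0.445 0.282] rect [[0.403, 0.357], [0.521, 0.342], [0.5, 0.221], [0.383, 0.238]]
bin_red 0.8 [232. 202.] 1678 [0.422 0.097] rect [[0.482, 0.166], [0.481, 0.051], [0.363, 0.051], [0.363, 0.165]]
strut_nose 0.54 [401. 
[... 2897 characters left out ...]
]]
{'time': 1.3, 'joint_positions': array([-1.21589103,  0.32101267, -0.07011398,  1.45050485,  0.02261419,
        1.37079264, -0.05688158]), 'qd': array([-0.00088444,  0.00159726,  0.0013799 ,  0.00083552, -0.00196701,
        0.00188991, -0.0018626 ]), 'joint_torque': array([ 1.35480300e-04, -4.91110146e+01, -4.03242856e-01, -3.12769175e+01,
       -6.37470349e-02,  3.37607169e-02,  3.13332089e-05]), 'position': array([0.21727333, 0.61261847, 0.40477597]), 'tool_rot': array([5.32654777e-01, 3.09604246e+00, 9.57345817e-05]), 'ft_force': array([0.62167716, 0.63617693, 0.06715018]), 'torque': array([ 0.01674374, -0.00499979,  0.02746116]), 'grip_force': 0.0, 'grip_width': 1.0031838199185246}
```

View pics/top.png

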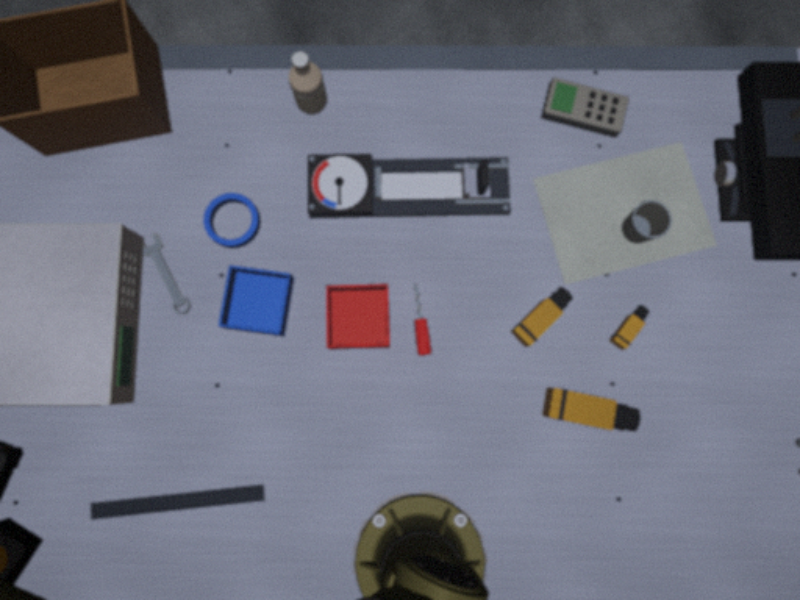

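View pics/scene.png

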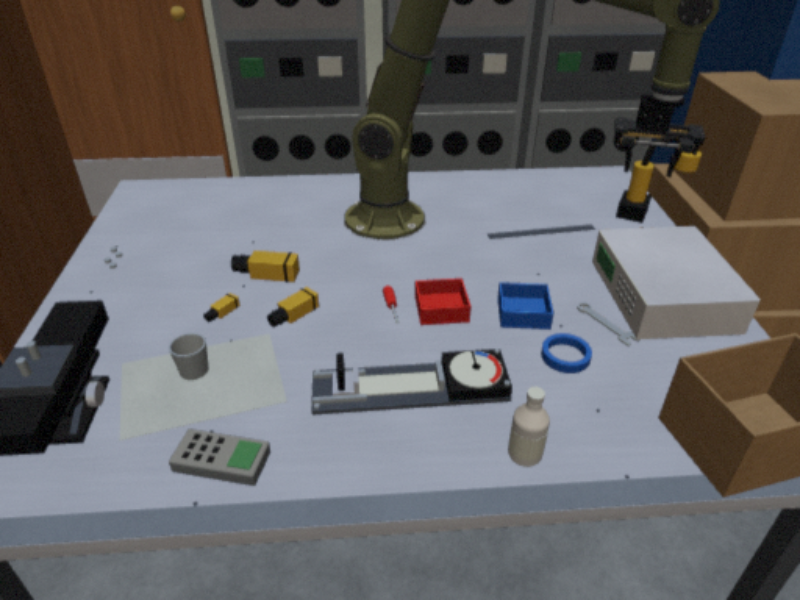

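The top view shows three struts; the middle one (px 542,317 of 800x600) matches 120 mm. Gauge +x runs along world +y, the dial is near (340,182), and the bins are at (257,300) blue and (358,317) red. Next I'll move above the strut for a close look.

```bash
cat >> h.py <<'E'
def axes():
    s=ctrl.get_state(); return s,Rn.from_rotvec(s["tool_rot"]).as_matrix()
def go(*wps):
    """legs (x,y,ztip_of_grasp_point,ydir_deg or None) -> fractions per leg, chained"""
    s,R=axes(); p=np.array(s["position"])
    for x,y,z,a in wps:
        t=np.array([x,y,z+0.164]); d=R.T@(t-p)/0.2; yw=0
        if a is not None:
            cur=np.degrees(np.arctan2(R[1,1],R[0,1])); dw=(a-cur+90)%180-90
            yw=-dw/180  # tool z down
            R=Rn.from_euler('z',dw,degrees=True).as_matrix()@R
        print("T",np.round(d,3).tolist(),"yaw",round(yw,4)); p=t
def st():
    s,R=axes(); print(round(s["time"],2),"grasp",np.round(s["position"]+R[:,2]*.164,4),"ydir",round(np.degrees(np.arctan2(R[1,1],R[0,1])),2),"tilt",round(R[2,2],5),"F",np.round(s["ft_force"],1),"w",round(s["grip_width"]*87,1),"gf",round(s["grip_force"],1),"q7",np.round(s["joint_positions"],2)[[0,6]])
E
python3 - <<'E'
from h import *
st()
go((.37,.48,.24,None),(.45,.30,.24,None),(.48,.11,.24,None),(.48,-.08,.24,None),(.41,-.21,.22,44))
E
```

```text
1.3 grasp [0.2173 0.6126 0.2408] ydir 70.48 tilt -1.0 F [0.6 0.6 0.1] w 87.3 gf 0.0 q7 [-1.22 -0.06]
T [-0.941, -0.37, 0.004] yaw 0
T [-0.678, -0.715, -0.0] yaw 0
T [-0.459, -0.845, -0.0] yaw 0
T [-0.317, -0.895, -0.0] yaw 0
T [0.113, -0.73, 0.1] yaw 0.1471
```

```bash
python3 -m jog '{"translation":[[-0.31,-0.12,0],[-0.62,-0.24,0],[-0.94,-0.37,0],[-0.94,-0.37,0]],"yaw":[0,0,0,0],"jaw":[0,0,0,0]}' | tail -3
python3 -m jog '{"translation":[[-0.2,-0.21,0],[-0.4,-0.43,0],[-0.6,-0.64,0],[-0.68,-0.715,0]],"yaw":[0,0,0,0],"jaw":[0,0,0,0]}' >/dev/null
python3 -m jog '{"translation":[[-0.12,-0.22,0],[-0.24,-0.44,0],[-0.36,-0.66,0],[-0.46,-0.845,0]],"yaw":[0,0,0,0],"jaw":[0,0,0,0]}' >/dev/null
python3 -m jog '{"translation":[[-0.08,-0.23,0],[-0.16,-0.46,0],[-0.24,-0.68,0],[-0.317,-0.895,0]],"yaw":[0,0,0,0],"jaw":[0,0,0,0]}' >/dev/null
python3 -m jog '{"translation":[[0.03,-0.2,0.03],[0.06,-0.4,0.06],[0.09,-0.6,0.1],[0.113,-0.73,0.1],[0.113,-0.73,0.1],[0.113,-0.73,0.1]],"yaw":[0.05,0.1,0.147,0.147,0.147,0.147],"jaw":[0,0,0,0,0,0]}' >/dev/null
cat > look.py <<'E'
from h import *
import sys
st(); s=ctrl.get_state(); im=ctrl.get_image("wrist"); cv2.imwrite("pics/%s.png"%sys.argv[1],im["pixels"])
for n in sys.argv[2].split(","):
    n,z=n.split(":"); z=float(z)
    for r in ctrl.silhouettes(n,im):
        if r["p"]<.3: continue
        c,sz,an=cv2.minAreaRect(cv2.findNonZero(r["region"].astype(np.uint8)))
        b=px2w(im,cv2.boxPoints((c,sz,an)),z,s)[:,:2]
        print(n,round(r["p"],2),np.round(r["at"]),"at",np.round(px2w(im,r["at"],z,s)[0,:2],4),"centre",np.round(b.mean(0),4),"sides",np.round([np.linalg.norm(b[1]-b[0]),np.linalg.norm(b[2]-b[1])],3),"dirs",np.round([np.degrees(np.arctan2(*(b[i+1]-b[i])[::-1])) for i in(0,1)],1))
E
python3 look.py w1 strut:.03,strut_nose:.02
```

```text
ft_force: [1.0, 0.7, 0.1]
grip_width: 1.0
grip_force: 0.0
4.05 grasp [ 0.4111 -0.2087  0.221 ] ydir 44.12 tilt -1.0 F [-0.4  0.6  0.5] w 87.5 gf 0.0 q7 [-0.28  1.12]
strut 0.97 [ 97. 135.] at [ 0.2536 -0.2928] centre [ 0.2504 -0.3025] sides [0.171 0.065] dirs [ 76.6 -11.6]
strut 0.73 [166. 292.] at [ 0.4273 -0.3868] centre [ 0.401  -0.3725] sides [0.021 0.088] dirs [ 63.1 -33. ]
strut 0.62 [256. 189.] at [ 0.4167 -0.2173] centre [ 0.42  -0.222] sides [0.042 0.121] dirs [ 44.1 -45.1]
strut_nose 0.87 [ 45. 178.] at [ 0.2376 -0.3771] centre [ 0.2382 -0.3756] sides [0.038 0.048] dirs [86. -4.]
strut_nose 0.67 [254. 237.] at [ 0.4569 -0.2638] centre [ 0.4578 -0.2613] sides [0.032 0.02 ] dirs [ 44.1 -45.4]
strut_nose 0.57 [167. 299.] at [ 0.4358 -0.4   ] centre [ 0.4337 -0.4007] sides [0.026 0.013] dirs [90.1 -6.5]
```

View pics/w1.png

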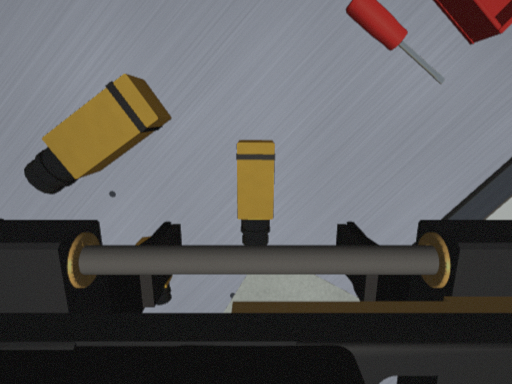

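The wrist view shows our strut square to the tool at (256,189), with its sleeve end at row 219 and nose tip at row 246.

Run:
```python
from h import *
s,_=axes(); im=ctrl.get_image("wrist")
n=px2w(im,[[255,219]],.04,s)[0]; n2=px2w(im,[[255,246]],.02,s)[0]
f=px2w(im,[[256,154]],.04,s)[0]
u=np.array([np.cos(np.radians(-45.7)),np.sin(np.radians(-45.7))])
print("origin from sleeve end",n[:2]-.025*u,"from tip",n2[:2]-.06*u,"foot",f)
o=((n[:2]-.025*u)+(n2[:2]-.06*u))/2; g=o-.012*u; print(o,g)
go((g[0],g[1],.1,44.2),(g[0],g[1],.024,44.2))
```

```text
origin from sleeve end [ 0.42015656 -0.22350413] from tip [ 0.42400707 -0.22808902] foot [ 0.3884728  -0.18896163  0.04      ]
[ 0.42208181 -0.22579657] [ 0.41370083 -0.21720826]
T [-0.039, -0.018, 0.604] yaw -0.0004
T [0.0, 0.0, 0.38] yaw -0.0
```

```bash
python3 -m jog '{"translation":[[-0.02,-0.01,0.25],[-0.04,-0.018,0.5],[-0.04,-0.018,0.7],[-0.04,-0.018,0.88],[-0.04,-0.018,0.985],[-0.04,-0.018,0.985]],"yaw":[0,0,0,0,0,0],"jaw":[0,0,0,0,0,0]}' 30 | tail -4
python3 -m jog '{"translation":[[0,0,0],[0,0,0],[0,0,0],[0,0,0],[0,0,0],[0,0,0]],"yaw":[0,0,0,0,0,0],"jaw":[1,1,1,1,1,1]}' 30 | tail -4
python3 -m jog '{"translation":[[0,0,-0.15],[0,0,-0.3],[0,0,-0.5],[0,0,-0.5]],"yaw":[0,0,0,0],"jaw":[1,1,1,1]}' 30 | tail -4
python3 look.py w2 strut:.12,strut_nose:.12
python3 - <<'E'
from h import *
a=ctrl.get_image("top")
for n,z in[("gauge",.012),("slide_post",.081),("plate",.042),("bin_blue",.045),("bin_red",.045),("strut",.12)]:
  for r in ctrl.silhouettes(n,a)[:3]:
    c,sz,an=cv2.minAreaRect(cv2.findNonZero(r["region"].astype(np.uint8))); b=px2w(a,cv2.boxPoints((c,sz,an)),z)[:,:2]
    print(n,round(r["p"],2),np.round(b.mean(0),4),np.round(b,3).tolist())
go((.45,-.2,.15,0),(.60,-.10,.15,0),(.668,0.005,.15,0))
E
```

```text
tool_rot: [-1.224, -2.889, 0.002]
ft_force: [0.3, -0.3, 0.1]
grip_width: 0.999
grip_force: 0.0
tool_rot: [1.227, 2.892, 0.001]
ft_force: [1.4, 1.7, 0.8]
grip_width: 0.458
grip_force: 30.0
tool_rot: [1.225, 2.887, 0.002]
ft_force: [0.7, 0.2, -2.8]
grip_width: 0.456
grip_force: 30.0
6.25 grasp [ 0.415  -0.2192  0.1261] ydir 44.02 tilt -0.99998 F [ 0.7  0.2 -2.8] w 39.7 gf 30.0 q7 [-0.28  1.22]
strut 0.9 [ 55. 107.] at [ 0.2968 -0.2329] centre [ 0.2959 -0.241 ] sides [0.084 0.043] dirs [ 75.4 -11.8]
strut 0.73 [258. 209.] at [ 0.3994 -0.2031] centre [ 0.4078 -0.2112] sides [0.046 0.082] dirs [ 44.  -43.8]
gauge 0.8 [0.6702 0.0144] [[0.728, 0.205], [0.736, -0.175], [0.612, -0.173], [0.605, 0.2]]
slide_post 0.87 [ 0.6553 -0.1015] [[0.691, -0.079], [0.691, -0.126], [0.62, -0.124], [0.62, -0.078]]
plate 0.63 [0.6601 0.0716] [[0.691, 0.079], [0.691, 0.065], [0.629, 0.065], [0.629, 0.079]]
bin_blue 0.63 [0.4476 0.2833] [[0.401, 0.35], [0.514, 0.335], [0.494, 0.216], [0.381, 0.232]]
bin_red 0.69 [0.4196 0.1067] [[0.475, 0.163], [0.474, 0.051], [0.364, 0.051], [0.365, 0.162]]
strut 0.79 [ 0.3944 -0.2   ] [[0.392, -0.165], [0.429, -0.203], [0.396, -0.235], [0.36, -0.197]]
strut 0.54 [ 0.27   -0.2187] [[0.251, -0.19], [0.299, -0.202], [0.289, -0.247], [0.241, -0.235]]
T [-0.062, 0.197, -0.134] yaw 0.2445
T [0.5, 0.75, -0.0] yaw -0.0
T [0.525, 0.34, 0.0] yaw -0.0
```

```bash
python3 -m jog '{"translation":[[-0.02,0.05,-0.1],[-0.04,0.1,-0.2],[-0.06,0.2,-0.25],[-0.06,0.2,-0.25],[-0.06,0.2,-0.25],[-0.06,0.2,-0.25]],"yaw":[0.05,0.1,0.15,0.2,0.2445,0.2445],"jaw":[1,1,1,1,1,1]}' 30 | tail -4
python3 -c "
from h import *
st();go((.6,-.17,.15,0),(.668,-.1,.18,0))"
```

```text
tool_rot: [-2.219, -2.223, 0.0]
ft_force: [0.6, 0.5, -2.7]
grip_width: 0.456
grip_force: 30.0
7.5 grasp [ 0.4502 -0.1992  0.1735] ydir 0.09 tilt -1.0 F [ 0.6  0.5 -2.7] w 39.7 gf 30.0 q7 [-0.32  0.38]
T [0.145, 0.749, 0.117] yaw 0.0005
T [0.35, 0.34, -0.15] yaw -0.0
```

```bash
python3 -m jog '{"translation":[[0.12,0.25,0],[0.25,0.5,0],[0.37,0.75,0],[0.49,1,0],[0.49,1,0],[0.49,1,0]],"yaw":[0,0,0,0,0,0],"jaw":[1,1,1,1,1,1]}' 30 | tail -4
python3 look.py w3 gauge:.012,plate:.042,strut:.17,needle:.042
```

```text
tool_rot: [-2.219, -2.223, 0.004]
ft_force: [0.3, 0.3, -2.0]
grip_width: 0.457
grip_force: 30.0
8.25 grasp [ 0.6496 -0.1019  0.1729] ydir 0.09 tilt -1.0 F [ 0.3  0.3 -2. ] w 39.8 gf 30.0 q7 [-0.35  0.3 ]
gauge 0.91 [284.  81.] at [ 0.6726 -0.0022] centre [ 0.6661 -0.0496] sides [0.11  0.229] dirs [  0.  -86.2]
strut 0.74 [258. 210.] at [ 0.6491 -0.0788] centre [ 0.6492 -0.0901] sides [0.045 0.08 ] dirs [  0.1 -87.7]
```

View pics/w3.png

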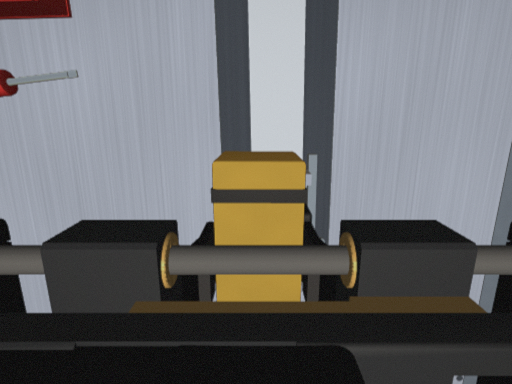

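The wrist view shows the held strut, with the foot edge at row 162 (cols 214-304), the bed edges at cols 249/305 and the base edges at about cols 216/338. The strut is parallel to the bed and needs a shift of about +x.

Run:
```python
from h import *
s,R=axes(); im=ctrl.get_image("wrist"); g=cv2.cvtColor(im["pixels"],cv2.COLOR_BGR2GRAY).astype(int)
for r in(20,60,100,130):
    d=np.abs(np.convolve(g[r-2:r+3].mean(0),[1,1,0,-1,-1],'same')); 
    c=[i for i in range(200,350) if d[i]>30 and d[i]==d[i-3:i+4].max()]
    print(r,[(i,np.round(px2w(im,[[i,r]],.012,s)[0,:2],4).tolist()) for i in c])
gz=s["position"][2]-.164
print("foot edge",px2w(im,[[214,162],[304,162]],gz+.016,s))
```

```text
20 [(214, [0.6096, 0.0496]), (247, [0.6392, 0.0496]), (304, [0.6902, 0.0495]), (336, [0.7188, 0.0494])]
60 [(216, [0.6103, 0.0164]), (248, [0.6397, 0.0163]), (303, [0.6904, 0.0163]), (334, [0.719, 0.0162])]
100 [(218, [0.6109, -0.0189]), (249, [0.6403, -0.0189]), (302, [0.6907, -0.019]), (333, [0.7201, -0.0191])]
130 [(219, [0.6109, -0.0468]), (250, [0.6411, -0.0468]), (302, [0.6916, -0.0469]), (332, [0.7208, -0.047])]
foot edge [[ 0.63078733 -0.05247224  0.19039664]
 [ 0.66828244 -0.05252991  0.19039664]]
```

```bash
python3 -c "
from h import *
go((.6652,.005,.15,1.1),(.6652,.005,.043,1.1))"
```

```text
T [0.535, 0.077, 0.122] yaw -0.0064
T [-0.0, -0.0, 0.535] yaw -0.0
```

```bash
python3 -m jog '{"translation":[[0.2,0.03,0],[0.4,0.06,0],[0.53,0.077,0],[0.535,0.077,0.2],[0.535,0.077,0.4],[0.535,0.077,0.55],[0.535,0.077,0.62],[0.535,0.077,0.62]],"yaw":[-0.0064,-0.0064,-0.0064,-0.0064,-0.0064,-0.0064,-0.0064,-0.0064],"jaw":[1,1,1,1,1,1,1,1]}' 30 | tail -4
python3 -c "
from h import *
st()"
python3 -m jog '{"translation":[[0,0,0.01],[0,0,0.02],[0,0,0.03],[0,0,0.03]],"yaw":[0,0,0,0],"jaw":[1,1,1,1]}' 30 | tail -4
python3 -c "
from h import *
st()"
```

```text
tool_rot: [-2.199, -2.243, 0.001]
ft_force: [0.8, -0.1, -2.4]
grip_width: 0.456
grip_force: 30.0
9.55 grasp [0.6652 0.0056 0.0494] ydir 1.15 tilt -1.0 F [ 0.8 -0.1 -2.4] w 39.7 gf 30.0 q7 [-0.45  0.19]
tool_rot: [-2.199, -2.244, -0.0]
ft_force: [-0.5, -0.9, -1.7]
grip_width: 0.457
grip_force: 30.0
10.05 grasp [0.6656 0.0058 0.0438] ydir 1.16 tilt -1.0 F [-0.5 -0.9 -1.7] w 39.8 gf 30.0 q7 [-0.45  0.19]
```

```bash
python3 -m jog '{"translation":[[0,0,0.007],[0,0,0.014],[0,0,0.02],[0,0,0.02]],"yaw":[0,0,0,0],"jaw":[1,1,1,1]}' 30 | tail -4
python3 -c "
from h import *
st()"
```

```text
tool_rot: [-2.199, -2.244, 0.0]
ft_force: [-0.5, 0.7, -2.5]
grip_width: 0.456
grip_force: 30.0
10.55 grasp [0.6655 0.0058 0.0396] ydir 1.16 tilt -1.0 F [-0.5  0.7 -2.5] w 39.7 gf 30.0 q7 [-0.45  0.19]
```

```bash
python3 -m jog '{"translation":[[0,0,0.005],[0,0,0.01],[0,0,0.01]],"yaw":[0,0,0],"jaw":[1,1,1]}' 30 >/dev/null
python3 -c "
from h import *
st()"
```

```text
10.93 grasp [0.6657 0.0058 0.0389] ydir 1.16 tilt -1.0 F [-3.3  0.2  5. ] w 39.8 gf 30.0 q7 [-0.45  0.2 ]
```

Contact. I'll release, go up, and move to behind the slide post with the fingers shut.

```bash
python3 -m jog '{"translation":[[0,0,0],[0,0,0],[0,0,0],[0,0,-0.15],[0,0,-0.4],[0,0,-0.65],[0,0,-0.65]],"yaw":[0,0,0,0,0,0,0],"jaw":[0,0,0,0,0,0,0]}' 30 | tail -4
python3 -c "
from h import *
st();go((.667,-.16,.165,1.1),(.667,-.16,.066,1.1),(.667,-.128,.066,1.1))"
```

```text
tool_rot: [2.195, 2.239, 0.011]
ft_force: [0.3, 0.8, 0.2]
grip_width: 0.995
grip_force: 0.0
11.8 grasp [0.6687 0.0053 0.173 ] ydir 1.15 tilt -0.99996 F [0.3 0.8 0.2] w 86.6 gf 0.0 q7 [-0.48  0.15]
T [-0.826, -0.018, 0.039] yaw 0.0003
T [-0.0, -0.005, 0.495] yaw -0.0
T [0.16, 0.003, 0.0] yaw -0.0
```

```bash
python3 -m jog '{"translation":[[-0.25,-0.01,0],[-0.5,-0.02,0],[-0.75,-0.02,0],[-0.83,-0.02,0],[-0.83,-0.02,0.2],[-0.83,-0.02,0.4],[-0.83,-0.02,0.53],[-0.83,-0.02,0.53]],"yaw":[0,0,0,0,0,0,0,0],"jaw":[1,1,1,1,1,1,1,1]}' 30 | tail -4
python3 look.py w4 strut:.04,plate:.042
python3 -m jog '{"translation":[[0.04,0,0],[0.08,0,0],[0.12,0,0],[0.12,0,0]],"yaw":[0,0,0,0],"jaw":[1,1,1,1]}' 30 | tail -4
python3 -c "
from h import *
st()"
```

```text
tool_rot: [-2.194, -2.241, 0.005]
ft_force: [0.2, 0.2, 1.4]
grip_width: 0.174
grip_force: 0.0
12.8 grasp [ 0.663  -0.1582  0.0583] ydir 1.23 tilt -0.99998 F [0.2 0.2 1.4] w 15.1 gf 0.0 q7 [-0.23  0.45]
strut 0.62 [271.  30.] at [ 0.666  -0.0498] centre [ 0.6663 -0.0523] sides [0.034 0.03 ] dirs [  1.1 -86.6]
tool_rot: [2.197, 2.245, 0.001]
ft_force: [0.9, -1.6, -0.2]
grip_width: 0.004
grip_force: 0.0
13.45 grasp [ 0.6648 -0.1352  0.0621] ydir 1.24 tilt -1.0 F [ 0.9 -1.6 -0.2] w 0.3 gf 0.0 q7 [-0.26  0.42]
```

View pics/w4.png

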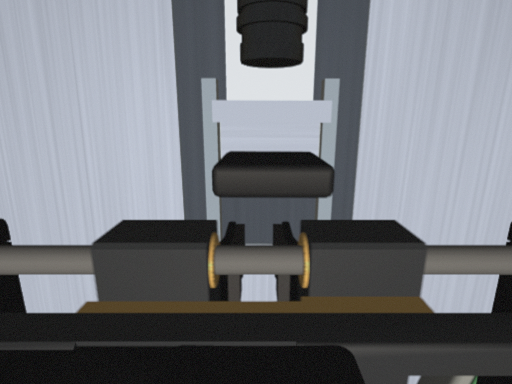

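The nose (272,66) lies on the bed facing the jaw (row 110), and the post (273,172) is centred ahead of the fingers. Pushing now.

```bash
python3 -m jog '{"translation":[[0.03,0,0],[0.06,0,0],[0.09,0,0],[0.12,0,0],[0.15,0,0],[0.18,0,0],[0.18,0,0]],"yaw":[0,0,0,0,0,0,0],"jaw":[1,1,1,1,1,1,1]}' 30 >/dev/null
python3 -c "
from h import *
st()"
python3 -m jog '{"translation":[[0.01,0,0],[0.02,0,0],[0.03,0,0],[0.03,0,0]],"yaw":[0,0,0,0],"jaw":[1,1,1,1]}' 30 >/dev/null
python3 -c "
from h import *
st()"
```

```text
14.32 grasp [ 0.6639 -0.1015  0.0621] ydir 1.13 tilt -1.0 F [ 0.1 -6.5  1.9] w 0.5 gf 3.1 q7 [-0.32  0.36]
14.82 grasp [ 0.6638 -0.098   0.0621] ydir 1.03 tilt -0.99999 F [-0.1 -9.1  0.9] w 0.6 gf 4.7 q7 [-0.33  0.35]
```

```bash
for i in 1 ; do
python3 -m jog '{"translation":[[0.01,0,0],[0.02,0,0],[0.025,0,0],[0.025,0,0]],"yaw":[0,0,0,0],"jaw":[1,1,1,1]}' 30 >/dev/null
python3 -c "
from h import *
st()"
python3 -m jog '{"translation":[[0.01,0,0],[0.02,0,0],[0.025,0,0],[0.025,0,0]],"yaw":[0,0,0,0],"jaw":[1,1,1,1]}' 30 >/dev/null
python3 -c "
from h import *
st()"; done
```

```text
15.32 grasp [ 0.6637 -0.095   0.0622] ydir 0.96 tilt -0.99997 F [  2.7 -12.3  -0.1] w 0.2 gf 6.0 q7 [-0.33  0.34]
15.82 grasp [ 0.6636 -0.0919  0.0622] ydir 0.9 tilt -0.99995 F [  2.3 -14.5  -1.3] w 0.6 gf 7.4 q7 [-0.34  0.33]
```

```bash
python3 -m jog '{"translation":[[0.01,0,0],[0.02,0,0],[0.025,0,0],[0.025,0,0]],"yaw":[0,0,0,0],"jaw":[1,1,1,1]}' 30 >/dev/null
python3 -c "
from h import *
st()"
python3 -m jog '{"translation":[[0.01,0,0],[0.02,0,0],[0.025,0,0],[0.025,0,0]],"yaw":[0,0,0,0],"jaw":[1,1,1,1]}' 30 >/dev/null
python3 -c "
from h import *
st()"
```

```text
16.32 grasp [ 0.6636 -0.0912  0.0623] ydir 0.75 tilt -0.99989 F [  4.  -21.1  -3.1] w 0.2 gf 10.5 q7 [-0.34  0.33]
16.82 grasp [ 0.6635 -0.0912  0.0624] ydir 0.58 tilt -0.99978 F [  5.8 -28.   -6.1] w 0.4 gf 14.1 q7 [-0.35  0.32]
```

The slide is at its stop: position is steady while force climbs. I'll back off and read the dial.

```bash
python3 -m jog '{"translation":[[-0.08,0,0],[-0.2,0,0],[-0.35,0,0],[-0.45,0,0],[-0.45,0,-0.25],[-0.45,0,-0.5],[-0.45,0,-0.55]],"yaw":[0,0,0,0,0,0,0],"jaw":[1,1,1,1,0,0,0]}' 30 >/dev/null
python3 - <<'E'
from h import *
st()
a=ctrl.get_image("top"); 
c=a["pixels"][90:150,185:335]; cv2.imwrite("pics/dial.png",cv2.resize(c,(750,300),interpolation=cv2.INTER_CUBIC))
for r in ctrl.silhouettes("strut",a)[:4]: print(r["p"],r["at"],px2w(a,r["at"],.05))
go((.667,.0,.17,1.1))
E
```

```text
17.7 grasp [ 0.6673 -0.1636  0.176 ] ydir 1.23 tilt -0.99998 F [ 0.2  0.4 -0.4] w 22.6 gf 0.0 q7 [-0.25  0.42]
0.82 [377.6, 260.6] [[ 0.26018702 -0.29252588  0.05      ]]
0.69 [261.9, 117.2] [[0.65812863 0.01408927 0.05      ]]
0.66 [282.5, 113.2] [[ 0.66983959 -0.04406709  0.05      ]]
T [0.817, 0.025, 0.016] yaw 0.0007
```

View pics/dial.png

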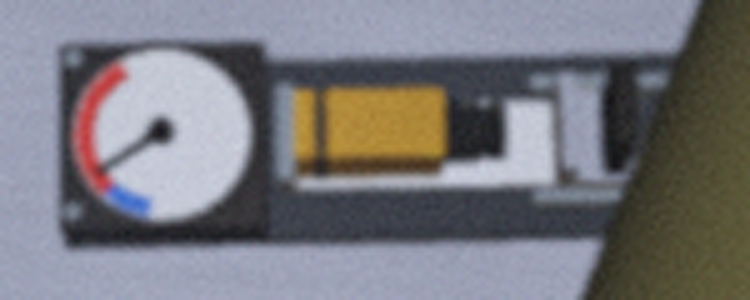

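The pointer runs from (160,130) to (105,168), about 0.97 rad, so it is in the red sector and the strut is firm. The slide is open again, and the strut's sleeve end is at (446,120) in the crop.

Run:
```python
from h import *
a=ctrl.get_image("top"); f=lambda x,y:[185+x/5,90+y/5]
print(px2w(a,[f(446,88),f(446,158),f(294,88),f(294,158)],.055))
go((.666,-.011,.17,1.1),(.666,-.011,.04,1.1))
```

```text
[[ 0.68443878 -0.02051288  0.055     ]
 [ 0.64364084 -0.02005912  0.055     ]
 [ 0.68441227  0.06489685  0.055     ]
 [ 0.64365348  0.06488132  0.055     ]]
T [0.761, 0.021, 0.007] yaw 0.0007
T [-0.001, 0.0, 0.65] yaw -0.0
```

```bash
python3 -m jog '{"translation":[[0.25,0,0],[0.5,0.01,0],[0.76,0.013,0],[0.76,0.013,0.2],[0.76,0.013,0.45],[0.76,0.013,0.6],[0.76,0.013,0.66],[0.76,0.013,0.66]],"yaw":[0,0,0,0,0,0,0,0],"jaw":[0,0,0,0,0,0,0,0]}' 30 >/dev/null
python3 -c "
from h import *
st()"
```

```text
18.85 grasp [ 0.6636 -0.0121  0.0383] ydir 1.16 tilt -1.0 F [-0.  -0.7 -0.1] w 86.7 gf 0.0 q7 [-0.43  0.23]
```

```bash
python3 -m jog '{"translation":[[0,0,0],[0,0,0],[0,0,0],[0,0,0],[0,0,0],[0,0,-0.2],[0,0,-0.5],[0,0,-0.5]],"yaw":[0,0,0,0,0,0,0,0],"jaw":[1,1,1,1,1,1,1,1]}' 30 >/dev/null
python3 -c "
from h import *
st();go((.53,-.10,.12,1.1),(.53,-.1,.05,1.1))"
python3 look.py w5 strut:.12
```

```text
19.85 grasp [ 0.668  -0.0129  0.1453] ydir 1.14 tilt -0.99995 F [-0.4  0.2 -2.2] w 40.4 gf 29.7 q7 [-0.46  0.19]
T [-0.421, -0.692, 0.12] yaw 0.0002
T [-0.0, -0.003, 0.35] yaw -0.0
19.85 grasp [ 0.668  -0.0129  0.1453] ydir 1.14 tilt -0.99995 F [-0.4  0.2 -2.2] w 40.4 gf 29.7 q7 [-0.46  0.19]
strut 0.62 [259. 175.] at [0.6675 0.0238] centre [0.6705 0.0056] sides [0.047 0.124] dirs [  1.2 -86.6]
```

View pics/w5.png

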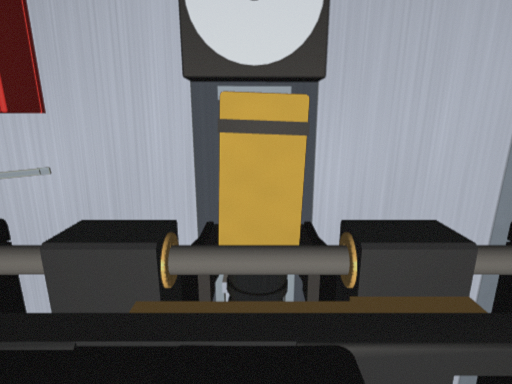

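The strut is held level with its foot end at row 93. I'll carry it to the open bench and loosen the grip so it swings down.

```bash
python3 -m jog '{"translation":[[-0.1,-0.17,0],[-0.2,-0.34,0],[-0.3,-0.5,0],[-0.42,-0.69,0],[-0.42,-0.69,0.15],[-0.42,-0.69,0.27],[-0.42,-0.69,0.27]],"yaw":[0,0,0,0,0,0,0],"jaw":[1,1,1,1,1,1,1]}' 30 >/dev/null
python3 -c "
from h import *
st()"
python3 -m jog '{"translation":[[0,0,0],[0,0,0],[0,0,0],[0,0,0]],"yaw":[0,0,0,0],"jaw":[1,1,1,1]}' 6 >/dev/null
cat > fr.py <<'E'
from h import *
st(); s=ctrl.get_state(); im=ctrl.get_image("wrist")
for r in ctrl.silhouettes("strut",im)[:3]:
    p=np.argwhere(r["region"]); print(round(r["p"],2),"rows",p[:,0].min(),p[:,0].max(),"cols",p[:,1].min(),p[:,1].max(),len(p))
E
python3 fr.py
```

```text
20.82 grasp [ 0.525  -0.0985  0.0823] ydir 1.16 tilt -0.99997 F [ 0.2 -0.2 -1.1] w 40.0 gf 29.7 q7 [-0.44  0.3 ]
21.32 grasp [ 0.5286 -0.099   0.0862] ydir 1.16 tilt -1.0 F [ 0.8  0.6 -1.6] w 39.8 gf 6.0 q7 [-0.44  0.3 ]
0.57 rows 93 301 cols 215 301 13939
```

```bash
python3 -m jog '{"translation":[[0,0,0],[0,0,0],[0,0,0],[0,0,0]],"yaw":[0,0,0,0],"jaw":[1,1,1,1]}' 4 >/dev/null
python3 fr.py
python3 -m jog '{"translation":[[0,0,0],[0,0,0],[0,0,0],[0,0,0]],"yaw":[0,0,0,0],"jaw":[1,1,1,1]}' 3 >/dev/null
python3 fr.py
```

```text
21.93 grasp [ 0.5283 -0.099   0.0857] ydir 1.16 tilt -1.0 F [-0.4 -0.  -2.5] w 40.0 gf 4.0 q7 [-0.44  0.3 ]
0.76 rows 115 302 cols 220 297 11184
22.52 grasp [ 0.5283 -0.099   0.0857] ydir 1.16 tilt -1.0 F [-0.6 -0.1 -1.8] w 40.0 gf 3.0 q7 [-0.44  0.3 ]
0.9 rows 121 302 cols 220 297 10571
0.32 rows 0 307 cols 367 511 31700
```

```bash
python3 -m jog '{"translation":[[0,0,0],[0,0,0],[0,0,0],[0,0,0],[0,0,0],[0,0,0],[0,0,0],[0,0,0]],"yaw":[0,0,0,0,0,0,0,0],"jaw":[1,1,1,1,1,1,1,1]}' 3 >/dev/null
python3 fr.py
python3 - <<'E'
from h import *
b=ctrl.get_image("scene"); c=b["pixels"][150:270,160:320]; cv2.imwrite("pics/s2.png",cv2.resize(c,(800,600)))
E
```

```text
23.62 grasp [ 0.5283 -0.099   0.0858] ydir 1.16 tilt -1.0 F [-0.5  0.5 -2.1] w 40.2 gf 3.0 q7 [-0.44  0.3 ]
0.74 rows 122 301 cols 220 296 10388
0.39 rows 50 99 cols 0 190 5037
0.15 rows 0 308 cols 367 511 31799
```

View pics/s2.png

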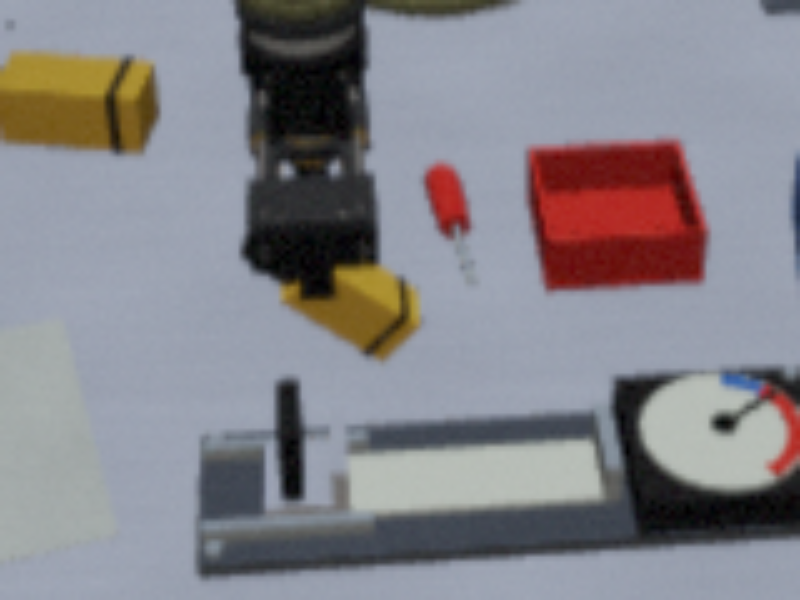

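The strut hangs about 35° down, stopped by pad friction (foot at (400,320) in the crop). I'll finish the swing by pressing the foot against the red bin's outer +x wall, which is fixed and 45 mm high. For that I turn the foot towards -x and approach from the gauge side.

```bash
python3 -m jog '{"translation":[[0,0,-0.15],[0,0,-0.3],[0.2,0.05,-0.3],[0.4,0.1,-0.3],[0.6,0.15,-0.3],[0.8,0.2,-0.3],[0.98,0.22,-0.3],[0.98,0.22,-0.3]],"yaw":[0,0,-0.05,-0.1,-0.15,-0.2,-0.25,-0.3],"jaw":[1,1,1,1,1,1,1,1]}' 10 >/dev/null
python3 -m jog '{"translation":[[0,0,0],[0,0,0],[0,0,0],[0,0,0],[0,0,0],[0,0,0]],"yaw":[-0.05,-0.1,-0.15,-0.194,-0.194,-0.194],"jaw":[1,1,1,1,1,1]}' 10 >/dev/null
python3 fr.py
python3 - <<'E'
from h import *
a=ctrl.get_image("top"); b=ctrl.get_image("scene")
p=[cv2.resize(i["pixels"][y:y+150,x:x+150],(400,400),interpolation=cv2.INTER_CUBIC) for i,x,y in((a,180,90),(b,230,120))]
cv2.imwrite("pics/s3.png",np.hstack(p))
go((.56,.107,.075,90))
E
```

```text
25.52 grasp [0.5683 0.0978 0.1457] ydir 89.94 tilt -1.0 F [-0.1 -0.  -2.1] w 40.0 gf 10.0 q7 [-0.53  1.43]
0.89 rows 121 301 cols 220 297 10499
T [0.042, 0.046, 0.354] yaw 0.0002
```

View pics/s3.png

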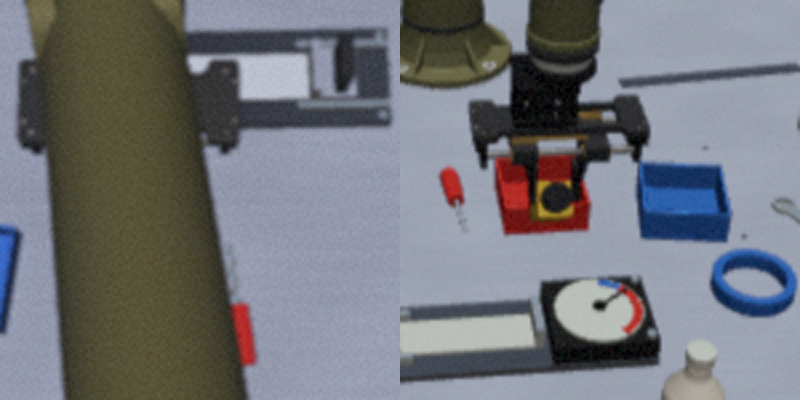

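The scene crop shows the nose facing the camera at (556,195), with the foot towards the red bin. Lowering next.

```bash
python3 -m jog '{"translation":[[0,0.02,0.15],[0,0.03,0.3],[0,0.03,0.36],[0,0.03,0.39],[0,0.03,0.39]],"yaw":[0,0,0,0,0],"jaw":[1,1,1,1,1]}' 10 >/dev/null
python3 fr.py
python3 -m jog '{"translation":[[0,0,0.015],[0,0,0.025],[0,0,0.025]],"yaw":[0,0,0],"jaw":[1,1,1]}' 10 >/dev/null
python3 -c "
from h import *
st()"
```

```text
26.35 grasp [0.5734 0.1042 0.0713] ydir 90.03 tilt -0.99994 F [4.1 1.1 5.4] w 40.3 gf 10.0 q7 [-0.52  1.45]
26.82 grasp [0.575  0.1042 0.0676] ydir 90.02 tilt -0.9999 F [6.9 0.1 8.3] w 39.9 gf 10.0 q7 [-0.52  1.45]
```

```bash
python3 -m jog '{"translation":[[0,0,-0.06],[0,0,-0.09],[0.1,0,-0.09],[0.16,0,-0.09],[0.2,0,-0.09],[0.24,0,-0.09],[0.28,0,-0.09],[0.28,0,-0.09]],"yaw":[0,0,0,0,0,0,0,0],"jaw":[1,1,1,1,1,1,1,1]}' 3 >/dev/null
python3 fr.py
python3 -m jog '{"translation":[[0.02,0,0],[0.04,0,0],[0.06,0,0],[0.08,0,0],[0.1,0,0],[0.1,0,0]],"yaw":[0,0,0,0,0,0],"jaw":[1,1,1,1,1,1]}' 3 >/dev/null
python3 fr.py
```

```text
27.82 grasp [0.512  0.1038 0.0813] ydir 90.09 tilt -1.0 F [ 0.9 -0.7  4.5] w 40.1 gf 3.0 q7 [-0.56  1.39]
0.8 rows 170 302 cols 217 299 7338
0.34 rows 0 171 cols 51 118 4132
28.68 grasp [0.4913 0.1036 0.0803] ydir 90.08 tilt -1.0 F [-0.3  0.1 -1.5] w 39.9 gf 3.0 q7 [-0.57  1.37]
0.76 rows 203 301 cols 219 299 4839
```

```bash
python3 -m jog '{"translation":[[0.02,0,0],[0.03,0,0],[0.03,0,0],[0.03,0,0]],"yaw":[0,0,0,0],"jaw":[1,1,1,1]}' 3 >/dev/null
python3 fr.py
python3 - <<'E'
from h import *
b=ctrl.get_image("scene")
cv2.imwrite("pics/s4.png",cv2.resize(b["pixels"][130:220,240:330],(600,600),interpolation=cv2.INTER_CUBIC))
E
```

```text
29.27 grasp [0.4863 0.1037 0.0808] ydir 90.08 tilt -1.0 F [ 0.2  0.5 -1.6] w 39.9 gf 3.0 q7 [-0.57  1.36]
0.85 rows 210 301 cols 218 299 4468
```

View pics/s4.png

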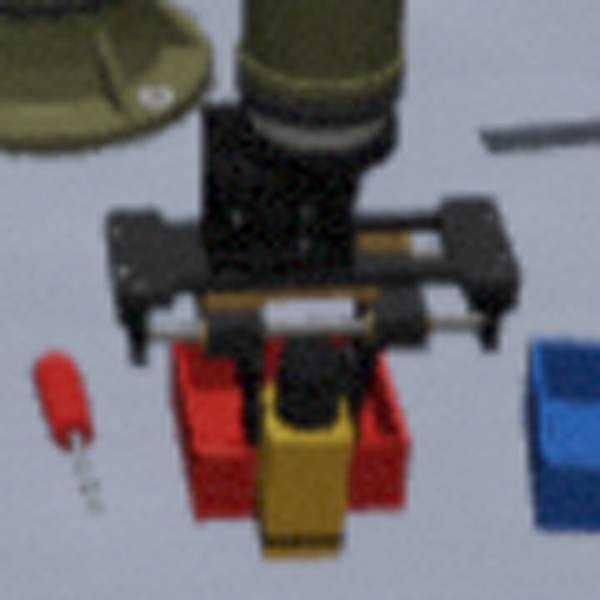

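The strut is close to upright, black band at the bottom (300,540). I'll press its foot flat on the bench to square it.

```bash
python3 -m jog '{"translation":[[-0.04,0,0],[-0.08,0,0],[-0.1,0,0.01],[-0.1,0,0.02],[-0.1,0,0.03],[-0.1,0,0.04],[-0.1,0,0.04]],"yaw":[0,0,0,0,0,0,0],"jaw":[1,1,1,1,1,1,1]}' 3 >/dev/null
python3 fr.py
python3 -m jog '{"translation":[[0,0,0.01],[0,0,0.02],[0,0,0.02]],"yaw":[0,0,0],"jaw":[1,1,1]}' 3 >/dev/null
python3 fr.py
```

```text
30.3 grasp [0.506  0.1038 0.0725] ydir 90.08 tilt -1.0 F [-0.8 -0.2  2.5] w 40.0 gf 3.0 q7 [-0.56  1.39]
0.64 rows 189 301 cols 215 301 6118
30.77 grasp [0.5062 0.1038 0.0685] ydir 90.07 tilt -1.0 F [-0.9  0.4  1.9] w 40.4 gf 3.0 q7 [-0.56  1.39]
0.74 rows 189 301 cols 215 302 6135
```

```bash
python3 -m jog '{"translation":[[0,0,0],[0,0,0],[0,0,0],[0,0,-0.02],[0,0,-0.04],[0,0,-0.04]],"yaw":[0,0,0,0,0,0],"jaw":[0.35,0.35,0.35,0.35,0.35,0.35]}' 3 >/dev/null
python3 fr.py
python3 -m jog '{"translation":[[0,0,0],[0,0,0],[0,0,0],[0,0,0],[0,0,0]],"yaw":[0,0,0,0,0],"jaw":[1,1,1,1,1]}' 25 >/dev/null
python3 fr.py
```

```text
31.62 grasp [0.5068 0.1039 0.0774] ydir 90.08 tilt -1.0 F [-0.5  0.9  0.4] w 56.6 gf 0.0 q7 [-0.56  1.38]
0.77 rows 182 301 cols 216 300 6867
32.35 grasp [0.5063 0.1037 0.0767] ydir 90.08 tilt -1.0 F [ 0.3  0.5 -0.6] w 40.0 gf 25.0 q7 [-0.56  1.38]
0.73 rows 183 301 cols 217 300 6774
```

```bash
python3 -m jog '{"translation":[[0,0,-0.15],[0,0,-0.3],[0.15,0.01,-0.3],[0.3,0.016,-0.3],[0.415,0.016,-0.3],[0.415,0.016,-0.3],[0.415,0.016,-0.3]],"yaw":[0,0,0,0,0,0,0],"jaw":[1,1,1,1,1,1,1]}' 25 >/dev/null
python3 fr.py
python3 -m jog '{"translation":[[0,0,0.1],[0,0,0.18],[0,0,0.23],[0,0,0.25],[0,0,0.25],[0,0,0.25]],"yaw":[0,0,0,0,0,0],"jaw":[1,1,1,1,1,1]}' 25 >/dev/null
python3 fr.py
```

```text
33.33 grasp [0.4241 0.1068 0.137 ] ydir 90.06 tilt -1.0 F [ 0.6  0.7 -2.4] w 40.0 gf 25.0 q7 [-0.62  1.25]
0.92 rows 183 301 cols 216 300 6900
34.17 grasp [0.4238 0.107  0.0873] ydir 90.08 tilt -1.0 F [-0.5  0.8 -2. ] w 39.7 gf 25.0 q7 [-0.62  1.27]
0.87 rows 182 301 cols 216 300 6966
```

```bash
python3 -m jog '{"translation":[[0,0,0.01],[0,0,0.02],[0,0,0.026],[0,0,0.026]],"yaw":[0,0,0,0],"jaw":[1,1,1,1]}' 25 >/dev/null
python3 -c "
from h import *
st()
a=ctrl.get_image('top');b=ctrl.get_image('scene')
cv2.imwrite('pics/s5.png',cv2.resize(b['pixels'][130:220,240:330],(600,600),interpolation=cv2.INTER_CUBIC))"
```

```text
34.77 grasp [0.4234 0.1068 0.0816] ydir 90.08 tilt -1.0 F [ 0.2 -0.3  0.4] w 39.7 gf 25.0 q7 [-0.61  1.27]
```

View pics/s5.png

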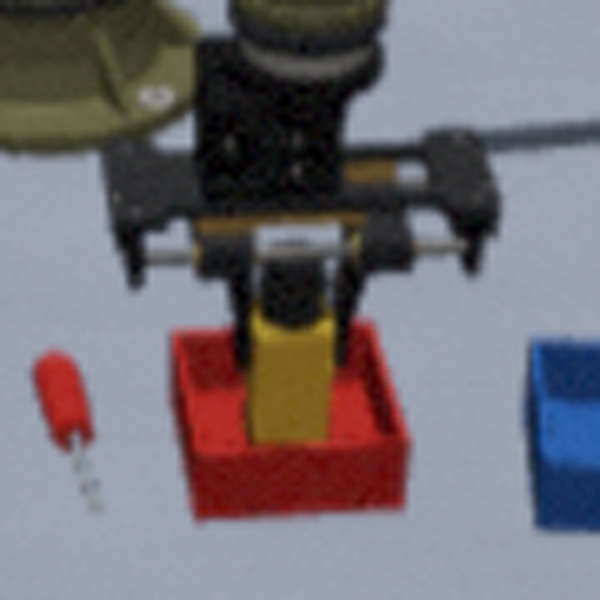

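The strut is upright in the red bin with its foot on the floor: contact came at the predicted height. Releasing and withdrawing.

```bash
python3 -m jog '{"translation":[[0,0,0],[0,0,0],[0,0,0],[0,0,0],[0,0,-0.1],[0,0,-0.3],[0,0,-0.5],[0,0,-0.7]],"yaw":[0,0,0,0,0,0,0,0],"jaw":[0.4,0.4,0.4,0.4,0.3,0.3,0.3,0.3]}' 25 >/dev/null
python3 -m jog '{"translation":[[0,0,0],[0,0,0],[0,0,0],[0,0,0]],"yaw":[0,0,0,0],"jaw":[0.3,0.3,0.3,0.3]}' 25 >/dev/null
python3 - <<'E'
from h import *
st();a=ctrl.get_image("top");b=ctrl.get_image("scene")
p=[cv2.resize(i["pixels"][y:y+100,x:x+100],(400,400),interpolation=cv2.INTER_CUBIC) for i,x,y in((a,190,150),(b,235,130))]
cv2.imwrite("pics/s6.png",np.hstack(p))
E
```

```text
36.38 grasp [0.4228 0.1066 0.2206] ydir 90.08 tilt -1.0 F [-0.4 -0.1  0.1] w 61.0 gf 0.0 q7 [-0.62  1.22]
```

View pics/s6.png

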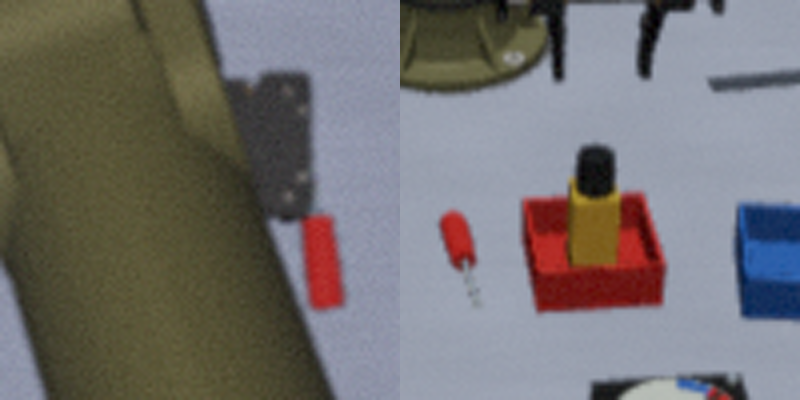

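The strut stands upright, nose up, in the middle of the red bin (595,215), and the gripper is clear of it.

```bash
python3 -c "
from bench import ctrl
print(ctrl.close_job())"
```

```text
the job is handed in; nothing more can be done
None
```

I squeezed the strut with the slide pushed to its stop; the pointer read about 0.97 rad (red, firm), the slide sprang back, and the strut now stands nose up, released, in the red bin; I handed the job in at about 36 s, and the hand-in gave no verdict.

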